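# Sort the off-cuts by length into their cradles

### The arm

A 6-joint arm with a two-finger parallel gripper is mounted at the origin on the work surface; the furniture and walls round the work are solid. World frame = base frame: x ahead of the robot, y to its left, z up, the work surface at z = 0. Lengths are in m, angles in degrees, forces in N, time in s.
With the tool pointing down it reaches from about 0.4 to 0.825 m from the base axis. Payload 7 kg.
Tool frame: the origin (TCP) lies midway between the tips of the shut fingers; the grasp point (between the pads) lies 19 mm behind it (hold_point_z is the distance from the TCP to the grasp point, in m); z points along the fingers, y is the line along which they close (so a half turn about z gives the same grasp; the last joint's range is limited). The gripper opens to 88 mm and grips with 3 to 60 N. Pads are 19 mm wide; open, the fingers measure 130 mm over their backs; the gripper's body (78 mm by 193 mm) begins 47 mm behind the grasp point.
Start: joints at [82.397, 20.546, 0.682, 0, -70.136, -16.507], TCP at [0.276, 0.616, 0.227] pointing down, gripper open.
Joint ranges: [-176.03, 176.03], [-82.01, 121.73], [-58.28, 71.71], [-173.87, 95.51], [-174.79, -0.11], [-173.66, 173.66]. Speed limits (degrees/s): [136.94, 136.94, 172.46, 180, 180, 180].

### API

Orientations are given as [roll, pitch, yaw] about the fixed x, y, z axes, in that order (R = Rz(yaw) Ry(pitch) Rx(roll)).
In Python, from plant import get_state, capture, close_job, hold_point_z gives the robot as it stands.
- The arm moves only by the shell command python3 -m inch 'ROWS' [FORCE]. ROWS is text: rows parted by semicolons, each of 5 numbers parted by spaces: the shift along the tool's x, y, z normalised to -1 to 1, where 1 is 0.15 m, then the turn about the tool's z normalised to -1 to 1, where 1 is 360 degrees, then the opening, from 0 (shut) to 1 (fully open). In form: tx ty tz spin grip; .... A call has exactly 8 rows; each row shifts and turns the commanded pose from where the row before left it, along the tool's axes as they then stand; what a row does not reach is not made up. A row lasts 1/8 s, in which the tool goes at most 62.5 mm and 10.7 degrees, less where a joint would pass 70% of its speed; a pose out of reach is approached as far as the arm can. A call with a number of a shift or a turn outside -1 to 1 is refused whole. A call with a gripper value outside its range is refused whole. The fingers move at their own pace and stop on an object; FORCE is the grip in N (left out, the last holds). Time passes only in rows, so rows that do not move let the fingers close, or fill a call up. It gives the time, the measured TCP pose, the force, the opening and the grip force at its end, in the units of the state.
- get_state(): the state, without advancing time (a new reading comes with each control period).
- capture(name): name is "scene" or "top" or "wrist"; returns a dict with "color" (420x560x3 uint8, blue, green, red), "mtx" (3x3 intrinsics, pixels), "dist_coeffs" ([k1, k2, p1, p2, k3] as OpenCV has them; the pictures are not rectified), "R" (3x3) and "t" (3): a world point X has camera coordinates R X + t. Camera axes: x right, y down, z forward; pixel columns grow to the right and rows downward; lengths in m; the calibration is good to about 2 mm. A picture is of the moment at which its call begins. There is no depth.
- close_job(): hands the job in; it is judged then, once.
The state is a dict: "time_s": time; "joints": joint angles; "qd": joint speeds; "joint_torque": joint torques, N m; "tcp_pos": TCP position; "eef_rot": TCP orientation; "contact_force": force on the tool from outside, world axes, zero at the start; "moment": the same for the moment, N m; "gripper_width": finger opening in m; "gripper_force": force on a finger pad.
Only numpy, scipy, OpenCV 4.12 (cv2) and the standard library are available. Lean on these libraries where they do the work, as an engineer would, in place of code of your own. Each camera call takes 0.05 s, during which the arm holds its last target. There are 200 camera calls.

### The job

Pick out the three rectangular wooden off-cuts and lay each in its own cradle: the longest in the blue cradle, the middle length in the yellow one and the shortest in the red one. Each should lie flat on both bearers between the four pins, in line with the cradle and centred in it both ways, upper side still up. Leave the two wooden wedges where they are.

Things in the scene. Friction and masses are not known exactly. Their poses are not given: they have to be found in the camera images.
- long_offcut: The longest: Plain rectangular wooden off-cut, yellowish brown and thin, 45 mm wide (x), 220 mm long (y), 20 mm high (z), about 0.12 kg. Lies flat on the bench; origin: centre of its underside; x across its width, y along its length, z up. Grasp it across its width from above.
- middle_offcut: The middle length: Plain rectangular wooden off-cut, dark red-brown and wide, 70 mm wide (x), 180 mm long (y), 30 mm high (z), about 0.2 kg. Lies flat on the bench; origin: centre of its underside; x across its width, y along its length, z up. Grasp it across its width from above.
- short_offcut: The shortest: Plain rectangular wooden off-cut, light brown with a square section, 45 mm wide (x), 140 mm long (y), 45 mm high (z), about 0.16 kg. Lies flat on the bench; origin: centre of its underside; x across its width, y along its length, z up. Grasp it across its width from above.
- blue_cradle: Fixed blue stand. Base plate 100x126x8 mm (x,y,z). Two pale wood bearers along x at y=+-46, 18 wide, tops 20 mm above bench, a blue 8 mm dowel pin at each end (x=+-45), pin tops at 34 mm. Off-cut lies along y on both bearers, between pins (82 mm clear across x), underside 20 mm above bench. 74 mm gap between bearers, open to the base, leaves finger room. Origin: centre of base underside; z up.
- yellow_cradle: Fixed yellow stand. Base plate 100x126x8 mm (x,y,z). Two pale wood bearers along x at y=+-46, 18 wide, tops 20 mm above bench, a yellow 8 mm dowel pin at each end (x=+-45), pin tops at 34 mm. Off-cut lies along y on both bearers, between pins (82 mm clear across x), underside 20 mm above bench. 74 mm gap between bearers, open to the base, leaves finger room. Origin: centre of base underside; z up.
- red_cradle: Fixed red stand. Base plate 100x126x8 mm (x,y,z). Two pale wood bearers along x at y=+-46, 18 wide, tops 20 mm above bench, a red 8 mm dowel pin at each end (x=+-45), pin tops at 34 mm. Off-cut lies along y on both bearers, between pins (82 mm clear across x), underside 20 mm above bench. 74 mm gap between bearers, open to the base, leaves finger room. Origin: centre of base underside; z up.
- dark_wedge: Dark wooden wedge, 40 x 120 x 30 mm (x, y, z), its top slopes down along its length; a bystander that stays where it is. Loose on the bench. Origin: centre of its underside.
- pale_wedge: Pale wooden wedge, 40 x 120 x 30 mm (x, y, z), its top slopes down along its length; a bystander that stays where it is. Loose on the bench. Origin: centre of its underside.
Things that resemble listed ones, but are neither listed nor needed, are in the scene too. Leave any turquoise look-alike of the short_offcut alone.

How it is judged (in metres and radians):
At the end, for the whole second after the job is handed in: Longest off-cut in blue, middle in yellow, shortest in red: each centred within 15 mm both ways, in line within 0.17 rad either way round, resting on the bearers (underside 15 to 26 mm above the cradle's foot), top side up and level within 0.06 rad, at rest (x of long_offcut in the frame of blue_cradle between -0.015 and 0.015 m and y of long_offcut in the frame of blue_cradle between -0.015 and 0.015 m and z of long_offcut in the frame of blue_cradle between 0.015 and 0.026 m and angle between the y axis of long_offcut and the y axis of blue_cradle, either way round below 0.17 rad and angle between each of long_offcut, middle_offcut, short_offcut's own z axis and vertical below 0.06 rad and linear speed of each of long_offcut, middle_offcut, short_offcut below 0.02 m/s and angular speed of each of long_offcut, middle_offcut, short_offcut below 0.2 rad/s and x of middle_offcut in the frame of yellow_cradle between -0.015 and 0.015 m and y of middle_offcut in the frame of yellow_cradle between -0.015 and 0.015 m and z of middle_offcut in the frame of yellow_cradle between 0.015 and 0.026 m and angle between the y axis of middle_offcut and the y axis of yellow_cradle, either way round below 0.17 rad and x of short_offcut in the frame of red_cradle between -0.015 and 0.015 m and y of short_offcut in the frame of red_cradle between -0.015 and 0.015 m and z of short_offcut in the frame of red_cradle between 0.015 and 0.026 m and angle between the y axis of short_offcut and the y axis of red_cradle, either way round below 0.17 rad); the robot touches nothing.
It fails at once if a wedge is moved more than 25 mm (distance of any of dark_wedge, pale_wedge from where it was at the start of the episode above 0.025 m).
It also fails if it takes over 86 s, if anything falls off the work surface, if the arm or the gripper's body presses on something with over 40 N, if the wrist force passes 120 N, or if a joint passes its speed limit or range.

## Working session

There is one attempt and no reset: what is moved stays moved. The work goes in short steps, Python scripts to look and compute and a shell command to move; the robot and the scene stay as the last step left them, time stands still between calls to the robot, and variables do not carry over. Pictures are saved under pics/ and viewed, at most 14 in all, crops included, and the job is handed in when it is done.

```bash
mkdir -p pics; ls
python3 - <<'E'
from plant import get_state,capture,hold_point_z
import cv2,json
print(hold_point_z,get_state())
for n in ["scene","top"]:
    c=capture(n); cv2.imwrite(f"pics/{n}0.png",c["color"]); print(n,c["mtx"],c["dist_coeffs"],c["R"],c["t"])
E
```

```text
pics
0.0188 {'time_s': 0.0, 'joints': array([ 8.23980745e+01,  2.05919230e+01,  6.34958911e-01, -2.03345885e-02,
       -7.01360033e+01, -1.65087476e+01]), 'qd': array([-0.02121035, -0.01542085, -0.05085579,  0.0426484 ,  0.06575526,
        0.02176824]), 'joint_torque': array([ 7.74443815e-04, -5.82715023e+01,  2.93069440e+01,  6.99770004e+00,
        7.04184640e-03, -1.57168733e-04]), 'tcp_pos': array([0.27554259, 0.61567203, 0.22562551]), 'eef_rot': array([ 1.79905433e+02, -8.09253348e-03, -2.41175914e+01]), 'contact_force': array([0.03690183, 0.20062799, 0.24640632]), 'moment': array([0.0089493 , 0.01840051, 0.0137429 ]), 'gripper_force': 0.0, 'gripper_width': 0.08753923020208171}
scene [[539.20113553   0.         278.05749591]
 [  0.         539.20113553 214.8380897 ]
 [  0.           0.           1.        ]] [-0.1720891  0.         0.         0.         0.       ] [[ 0.60336529 -0.79742823 -0.00765196]
 [-0.5154861  -0.38267977 -0.7667009 ]
 [ 0.60846069  0.46654519 -0.64195885]] [-0.28061806  0.25211829  1.10541733]
top [[466.72571542   0.         282.49769181]
 [  0.         466.72571542 205.90362048]
 [  0.           0.           1.        ]] [-0.15445944  0.          0.          0.          0.        ] [[-0.00905692 -0.99995689  0.00204739]
 [-0.99123322  0.00870797 -0.13183657]
 [ 0.13181306 -0.00322347 -0.99126935]] [-0.01821138  0.4295161   1.15338368]
```

View pics/scene0.png

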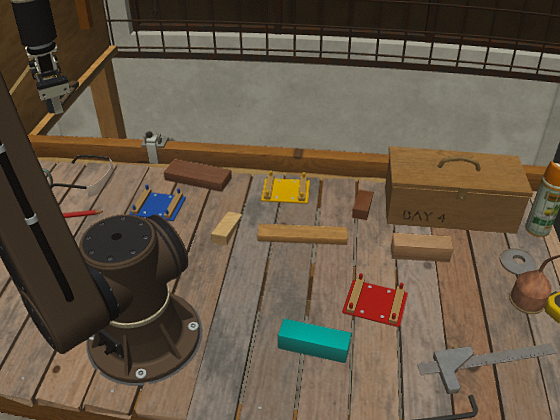

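View pics/top0.png

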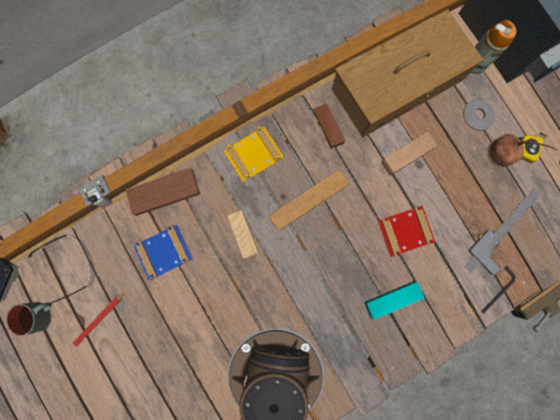

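```bash
cat > h.py <<'E'
import cv2,numpy as np
from plant import get_state,capture
def ray(c,px):
    u=cv2.undistortPoints(np.float64(px).reshape(-1,1,2),c["mtx"],c["dist_coeffs"])[:,0]
    d=np.c_[u,np.ones(len(u))]@c["R"]
    return -c["R"].T@c["t"],d/np.linalg.norm(d,axis=1)[:,None]
def plane(c,px,z):
    o,d=ray(c,px); return (o+d*((z-o[2])/d[:,2])[:,None])
def proj(c,X):
    return cv2.projectPoints(np.float64(X).reshape(-1,3),cv2.Rodrigues(c["R"])[0],c["t"],c["mtx"],c["dist_coeffs"])[0][:,0]
def tri(c1,p1,c2,p2):
    o1,d1=ray(c1,p1);o2,d2=ray(c2,p2);d1,d2=d1[0],d2[0]
    s=np.linalg.lstsq(np.c_[d1,-d2],o2-o1,rcond=None)[0]
    a,b=o1+s[0]*d1,o2+s[1]*d2
    return (a+b)/2,np.linalg.norm(a-b)
def grow(img,seed,tol):
    "connected region of colour like that round the seed -> mask"
    L=cv2.cvtColor(cv2.GaussianBlur(img,(3,3),0),cv2.COLOR_BGR2LAB).astype(float)
    x,y=map(int,seed); ref=np.median(L[y-2:y+3,x-2:x+3].reshape(-1,3),0)
    m=(np.abs(L-ref)<tol).all(2).astype(np.uint8)
    m=cv2.morphologyEx(m,cv2.MORPH_OPEN,np.ones((3,3)))
    n,l=cv2.connectedComponents(m); k=l[y,x]
    return ((l==k)&(k>0)).astype(np.uint8)
def centroid(m):
    M=cv2.moments(m,True); return M["m10"]/M["m00"],M["m01"]/M["m00"]
def rect(c,m,z):
    "rectangle of the mask's outline on plane z: centre, long side, short side, heading of long side"
    ct=max(cv2.findContours(m,cv2.RETR_EXTERNAL,cv2.CHAIN_APPROX_NONE)[0],key=cv2.contourArea)
    P=plane(c,ct[:,0].astype(float),z)[:,:2]
    ce,(w,h),a=cv2.minAreaRect((P*1000).astype(np.float32))
    if w>h: w,h,a=h,w,a-90   # long side = h, heading a+90
    return np.array(ce)/1000,h,w,(a+90+90)%180-90
E
cat > look1.py <<'E'
from h import *
T,S=capture("top"),capture("scene")
seeds=dict(long=((310,198),(302,234),.020),middle=((163,191),(198,174),.030),short=((408,152),(421,241),.045),pale=((242,235),(228,222),.02),dark=((329,125),(362,200),.02))
oT,oS=T["color"].copy(),S["color"].copy()
for n,(a,b,z) in seeds.items():
    mT=grow(T["color"],a,(28,9,9)); mS=grow(S["color"],b,(20,9,9))
    oT[mT>0]=(255,0,255); oS[mS>0]=(255,0,255)
    print(n,"px",mT.sum(),mS.sum(),"tri",np.round(tri(T,centroid(mT),S,centroid(mS)),3) if 0 else [np.round(v,3) for v in tri(T,centroid(mT),S,centroid(mS))],"rect",[np.round(v,3) for v in rect(T,mT,z)])
cv2.imwrite("pics/m1.png",np.vstack([cv2.resize(oT[60:340,60:500],(620,395))[:300],cv2.resize(oS[130:380,100:480],(620,300),interpolation=cv2.INTER_AREA)]))
E
python3 look1.py
```

```text
long px 1450 1066 tri [array([ 0.446, -0.089,  0.021]), np.float64(0.0)] rect [array([ 0.447, -0.09 ]), np.float64(218.526), np.float64(45.017), np.float64(-56.805)]
middle px 2120 957 tri [array([0.468, 0.286, 0.033]), np.float64(0.001)] rect [array([0.462, 0.284]), np.float64(187.523), np.float64(99.413), np.float64(-72.699)]
short px 2144 748 tri [array([ 0.555, -0.371,  0.071]), np.float64(0.034)] rect [array([ 0.58 , -0.407]), np.float64(230.4), np.float64(165.059), np.float64(79.971)]
pale px 726 353 tri [array([0.36 , 0.082, 0.018]), np.float64(0.001)] rect [array([0.36 , 0.082]), np.float64(117.809), np.float64(41.341), np.float64(21.339)]
dark px 677 359 tri [array([ 0.643, -0.144,  0.024]), np.float64(0.002)] rect [array([ 0.645, -0.145]), np.float64(117.111), np.float64(44.989), np.float64(25.16)]
```

View pics/m1.png

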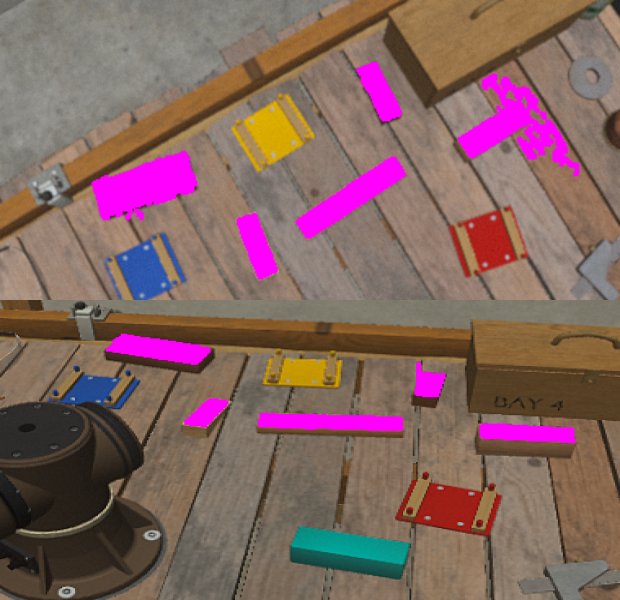

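Masks fit on the long off-cut and wedges; the middle and short ones leak in the top view (tighten the tolerance). The two bearers of each cradle are visible in both views.

```bash
cat > look2.py <<'E'
from h import *
T,S=capture("top"),capture("scene")
oT,oS=T["color"].copy(),S["color"].copy()
f=lambda v:[np.round(x,4) for x in v]
for n,a,b,z,tols in [("middle",(163,191),(198,174),.03,[(14,6,6),(20,7,7)]),("short",(408,152),(421,241),.045,[(14,5,5),(18,6,6),(22,7,7)])]:
    mS=grow(S["color"],b,(20,9,9))
    for t in tols:
        mT=grow(T["color"],a,t); mT=cv2.morphologyEx(mT,cv2.MORPH_OPEN,np.ones((9,9)))
        print(n,t,mT.sum(),"tri",f(tri(T,centroid(mT),S,centroid(mS))),"rect",f(rect(T,mT,z)))
    oT[mT>0]=(255,0,255)
hue=dict(blue=(105,130,120),yellow=(22,32,190),red=(0,10,190))
roi=dict(blue=((163,252),(158,207)),yellow=((254,153),(286,188)),red=((408,230),(376,300)))
for n,(h0,h1,smin) in hue.items():
    B=[]
    for c,o,s in((T,oT,roi[n][0]),(S,oS,roi[n][1])):
        H=cv2.cvtColor(c["color"],cv2.COLOR_BGR2HSV)
        m=cv2.inRange(H,(h0,smin,60),(h1,255,255)); w=np.zeros_like(m); cv2.circle(w,s,45,255,-1); m&=w
        m=cv2.morphologyEx(m,cv2.MORPH_OPEN,np.ones((2,2)))
        hull=np.zeros_like(m); cv2.fillConvexPoly(hull,cv2.convexHull(cv2.findNonZero(m)),255)
        b=cv2.inRange(H,(10,50,110),(28,185 if n=="yellow" else 200,255))&hull&~m
        k,l,st,ce=cv2.connectedComponentsWithStats(cv2.morphologyEx(b,cv2.MORPH_OPEN,np.ones((3,3))))
        i=1+np.argsort(-st[1:,4])[:2]; p=ce[i]; p=p[np.argsort(p[:,0])]; B.append(p)
        print(n,"areas",st[i,4],"next",np.sort(st[1:,4])[::-1][2:3],np.round(p).tolist())
        o[np.isin(l,i)]=(255,0,255)
    X=[tri(T,B[0][j],S,B[1][j]) for j in(0,1)]
    for x in X: print("  bearer",f(x))
    P=plane(T,B[0],.02); d=P[1]-P[0]
    print("  from top z=.02: centre",f(P.mean(0)),"sep",np.linalg.norm(d).round(4),"heading y",np.degrees(np.arctan2(d[1],d[0])).round(1))
cv2.imwrite("pics/m2.png",np.vstack([cv2.resize(oT[90:290,120:460],(680,300)),cv2.resize(oS[150:350,120:460],(680,300))]))
E
python3 look2.py
```

```text
middle (14, 6, 6) 1727 tri [array([0.4704, 0.2878, 0.0311]), np.float64(0.0016)] rect [array([0.4719, 0.2882]), np.float64(179.9686), np.float64(68.5136), np.float64(-72.212)]
middle (20, 7, 7) 1822 tri [array([0.4708, 0.2878, 0.0309]), np.float64(0.0021)] rect [array([0.4727, 0.2884]), np.float64(182.1638), np.float64(71.6192), np.float64(-72.0449)]
short (14, 5, 5) 767 tri [array([ 0.5654, -0.3524,  0.046 ]), np.float64(0.0)] rect [array([ 0.5659, -0.3535]), np.float64(136.3514), np.float64(43.5395), np.float64(-58.5459)]
short (18, 6, 6) 804 tri [array([ 0.5651, -0.3527,  0.0464]), np.float64(0.0003)] rect [array([ 0.5662, -0.3538]), np.float64(138.8192), np.float64(44.9032), np.float64(-57.756)]
short (22, 7, 7) 836 tri [array([ 0.5652, -0.353 ,  0.0466]), np.float64(0.001)] rect [array([ 0.5674, -0.3544]), np.float64(140.8888), np.float64(47.2187), np.float64(-58.3382)]
blue areas [217  47] next [] [[142.0, 248.0], [177.0, 243.0]]
blue areas [223 117] next [] [[151.0, 194.0], [174.0, 201.0]]
  bearer [array([0.3281, 0.3364, 0.0152]), np.float64(0.0118)]
  bearer [array([0.3361, 
[... 181 characters left out ...]
[238.0, 161.0], [267.0, 143.0]]
yellow areas [130  84] next [62] [[270.0, 183.0], [301.0, 181.0]]
  bearer [array([0.5476, 0.0917, 0.0276]), np.float64(0.0022)]
  bearer [array([0.5907, 0.0155, 0.0414]), np.float64(0.0013)]
  from top z=.02: centre [np.float64(0.5728), np.float64(0.0544), np.float64(0.02)] sep 0.0914 heading y -58.0
red areas [235 227] next [] [[391.0, 237.0], [424.0, 226.0]]
red areas [381 184] next [] [[369.0, 286.0], [398.0, 301.0]]
  bearer [array([ 0.3577, -0.3075,  0.0387]), np.float64(0.0326)]
  bearer [array([ 0.3763, -0.3856,  0.0269]), np.float64(0.0036)]
  from top z=.02: centre [np.float64(0.3624), np.float64(-0.3424), np.float64(0.02)] sep 0.0918 heading y -73.0
```

View pics/m2.png

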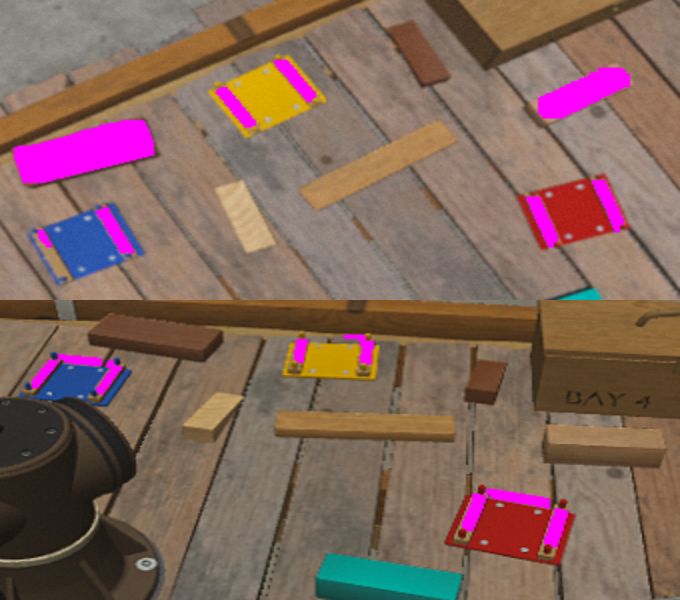

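Middle and short top faces are now clean (sizes and heights match). The blue left bearer is only partly masked in the top view, and in the scene view the bench between bearers leaks in; I'll grow from seeds on each bearer instead.

```bash
cat > look3.py <<'E'
from h import *
T,S=capture("top"),capture("scene")
oT,oS=T["color"].copy(),S["color"].copy()
f=lambda v:[np.round(x,4) for x in v]
seeds=dict(blue=[((145,260),(141,199)),((178,243),(176,203))],yellow=[((238,161),(269,187)),((267,143),(302,185))],red=[((391,237),(356,293)),((424,226),(397,301))])
for n,s in seeds.items():
    C=[]
    for a,b in s:
        ms=[]
        for c,o,p,t in((T,oT,a,(40,12,16)),(S,oS,b,(35,12,16))):
            # a window keeps look-alike bench boards out
            w=np.zeros(c["color"].shape[:2],np.uint8); cv2.circle(w,p,26,1,-1)
            m=grow(c["color"],p,t)&w; ms.append(m); o[m>0]=(255,0,255)
        C.append(centroid(ms[0]))
        print(n,ms[0].sum(),ms[1].sum(),"tri",f(tri(T,centroid(ms[0]),S,centroid(ms[1]))),"rect",f(rect(T,ms[0],.02)))
    P=plane(T,C,.02); d=P[1]-P[0]
    print("  centre",f(P.mean(0)),"sep",np.linalg.norm(d).round(4),"heading y",np.degrees(np.arctan2(d[1],d[0])).round(1))
cv2.imwrite("pics/m3.png",np.vstack([cv2.resize(oT[110:290,120:460],(680,300)),cv2.resize(oS[170:330,120:460],(680,300))]))
E
python3 look3.py
```

```text
blue 181 129 tri [array([0.2964, 0.3289, 0.0253]), np.float64(0.0027)] rect [array([0.2983, 0.3302]), np.float64(85.3512), np.float64(14.7555), np.float64(25.8282)]
blue 187 171 tri [array([0.3383, 0.2402, 0.0433]), np.float64(0.0063)] rect [array([0.3375, 0.2479]), np.float64(82.8387), np.float64(15.0725), np.float64(25.5102)]
  centre [np.float64(0.3174), np.float64(0.2886), np.float64(0.02)] sep 0.091 heading y -64.0
yellow 187 279 tri [array([0.5415, 0.093 , 0.0505]), np.float64(0.004)] rect [array([0.5505, 0.0947]), np.float64(84.5575), np.float64(15.4035), np.float64(31.5916)]
yellow 193 231 tri [array([0.5955, 0.0088, 0.0481]), np.float64(0.0173)] rect [array([0.5972, 0.0159]), np.float64(86.7379), np.float64(15.9238), np.float64(31.5458)]
  centre [np.float64(0.5737), np.float64(0.0553), np.float64(0.02)] sep 0.0915 heading y -58.8
red 211 199 tri [array([ 0.3525, -0.2972,  0.0268]), np.float64(0.0033)] rect [array([ 0.3546, -0.2974]), np.float64(93.454), np.float64(16.9028), np.float64(17.9668)]
red 183 188 tri [array([ 0.379 , -0.3845,  0.0263]), np.float64(0.0025)] rect [array([ 0.3785, -0.3859]), np.float64(82.8801), np.float64(16.0528), np.float64(17.4015)]
  centre [np.float64(0.3654), np.float64(-0.3414), np.float64(0.02)] sep 0.0919 heading y -73.0
```

View pics/m3.png

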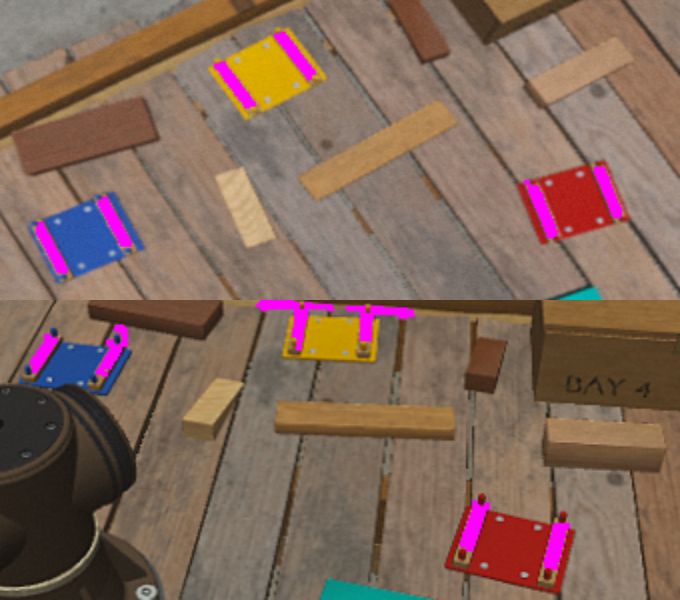

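Top-view bearer masks are clean for all cradles (separation 91–92 mm as it must be). One clearance check: the toolbox front edge against the gripper body over the short off-cut, and move planning helper.

```bash
cat > plan.py <<'E'
import sys,numpy as np
from scipy.spatial.transform import Rotation as R
from plant import get_state
def plan(x,y,z,head):
    """needed shift (tool axes after the turn is NOT assumed: start axes) in mm, and the turn; head = heading of off-cut long side; tool y across it"""
    s=get_state(); r=R.from_euler("xyz",s["eef_rot"],degrees=True); M=r.as_matrix()
    d=M.T@(np.array([x,y,z])-s["tcp_pos"])
    th=np.degrees(np.arctan2(M[1,0],M[0,0]))           # tool x heading
    dpsi=(head-th+90)%180-90                            # world turn about up
    print("t",round(s["time_s"],2),"tcp",s["tcp_pos"].round(4),"rot",s["eef_rot"].round(1),"j1,j6",s["joints"][[0,5]].round(1),"F",s["contact_force"].round(1),"w",round(s["gripper_width"],4))
    print("shift start axes /0.15:",(d/.15).round(3),"turn tool z (deg)",round(-dpsi,1),"norm",round(-dpsi/360,4))
if __name__=="__main__": plan(*map(float,sys.argv[1:5]))
E
python3 - <<'E'
from h import *
S=capture("scene"); a,b=plane(S,[(388,228),(525,231)],0)[:,:2]; e=(b-a)/np.linalg.norm(b-a); print(a,b)
for h,c in((32,(.567,-.354)),):
    q=np.array(c)+.0965*np.array([np.cos(np.radians(h)),np.sin(np.radians(h))]); v=q-a; print("body end",q,"gap to box front",e[0]*v[1]-e[1]*v[0])
E
python3 plan.py .446 -.0895 .15 -56.8; python3 plan.py .472 .288 .15 -72
```

```text
[ 0.60543466 -0.24411175] [ 0.81063464 -0.54282463]
body end [ 0.64883664 -0.30286279] gap to box front 0.002508299694970073
t 0.45 tcp [0.2757 0.616  0.2264] rot [180.   -0.  -24.1] j1,j6 [ 82.4 -16.5] F [-0.5  0.5  1.2] w 0.0875
shift start axes /0.15: [2.958 3.829 0.511] turn tool z (deg) 32.7 norm 0.0908
t 0.45 tcp [0.2757 0.616  0.2264] rot [180.   -0.  -24.1] j1,j6 [ 82.4 -16.5] F [-0.5  0.5  1.2] w 0.0875
shift start axes /0.15: [2.088 1.461 0.51 ] turn tool z (deg) 47.9 norm 0.133
```

```bash
python3 - <<'E'
s=open("plan.py").read()
s=s.replace('print("shift start axes','a=np.radians(-dpsi); e=np.array([[np.cos(a),np.sin(a),0],[-np.sin(a),np.cos(a),0],[0,0,1]])@d\n    print("AFTER turn:",(e/.15).round(3));print("shift start axes')
open("plan.py","w").write(s)
E
python3 -m inch '0 0 0.05 0.0266 1; 0 0 0.1 0.0266 1; 0 0 0.1 0.0266 1; 0 0 0.1 0.0266 1; 0 0 0.05 0.0266 1; 0.2 0.1 0 0 1; 0.3 0.2 0 0 1; 0.3 0.2 0 0 1' 30
python3 plan.py .472 .288 .1 -72
```

```text
time_s: 1.45
tcp_pos: [0.2412, 0.4773, 0.1662]
eef_rot: [180.0, -0.0, -72.0]
contact_force: [-0.2, -0.1, 0.1]
gripper_width: 0.0878
gripper_force: 0.0
t 1.45 tcp [0.2412 0.4773 0.1662] rot [180.  -0. -72.] j1,j6 [ 84.2 -66.2] F [-0.2 -0.1  0.1] w 0.0878
AFTER turn: [ 1.676 -1.073  0.442]
shift start axes /0.15: [ 1.676 -1.073  0.442] turn tool z (deg) 0.0 norm 0.0
```

```bash
python3 -m inch '0.3 -0.18 0.07 0 1; 0.3 -0.18 0.07 0 1; 0.3 -0.18 0.07 0 1; 0.3 -0.18 0.07 0 1; 0.3 -0.18 0.07 0 1; 0.176 -0.173 0.07 0 1; 0 0 0 0 1; 0 0 0 0 1' 
python3 plan.py .472 .288 .007 -72
python3 - <<'E'
from h import *
cv2.imwrite("pics/w1.png",capture("wrist")["color"])
E
```

```text
time_s: 2.45
tcp_pos: [0.4722, 0.2894, 0.1036]
eef_rot: [180.0, -0.0, -72.0]
contact_force: [-0.2, 0.6, -0.6]
gripper_width: 0.0876
gripper_force: 0.0
t 2.45 tcp [0.4722 0.2894 0.1036] rot [180.  -0. -72.] j1,j6 [ 51.8 -33.8] F [-0.2  0.6 -0.6] w 0.0876
AFTER turn: [0.008 0.004 0.644]
shift start axes /0.15: [0.008 0.004 0.644] turn tool z (deg) -0.0 norm -0.0001
```

View pics/w1.png

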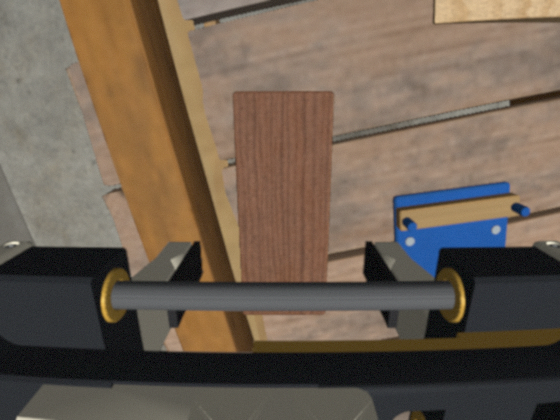

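The wrist view shows the middle off-cut (234–333, 92–315) centred between the fingers, but the wooden rail runs beside it (light strip's right edge about (195,20) to (250,330)); a finger could hit it. I measure the rail's position and height.

Run:
```python
from h import *
W,T=capture("wrist"),capture("top")
a=cv2.resize(W["color"][0:240,60:340],(560,480),interpolation=cv2.INTER_CUBIC)
# top crop around the middle off-cut, 5x
b=cv2.resize(T["color"][160:220,100:220],(600,300),interpolation=cv2.INTER_CUBIC)
for k in range(0,240,20): cv2.putText(a,str(k),(0,k*2),0,.35,(0,255,0),1)
for k in range(60,340,20): cv2.putText(a,str(k),((k-60)*2,10),0,.35,(0,255,0),1)
cv2.imwrite("pics/w2.png",a)
S=capture("scene")
c=cv2.resize(S["color"][130:200,130:330],(800,280),interpolation=cv2.INTER_CUBIC); d=np.zeros((580,800,3),np.uint8); d[:280]=c; d[280:,:600]=b
cv2.imwrite("pics/w3.png",d)
```

```text
(no output)
```

View pics/w2.png

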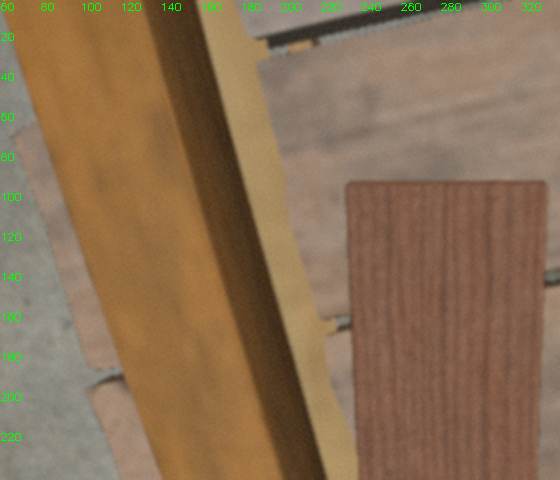

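View pics/w3.png

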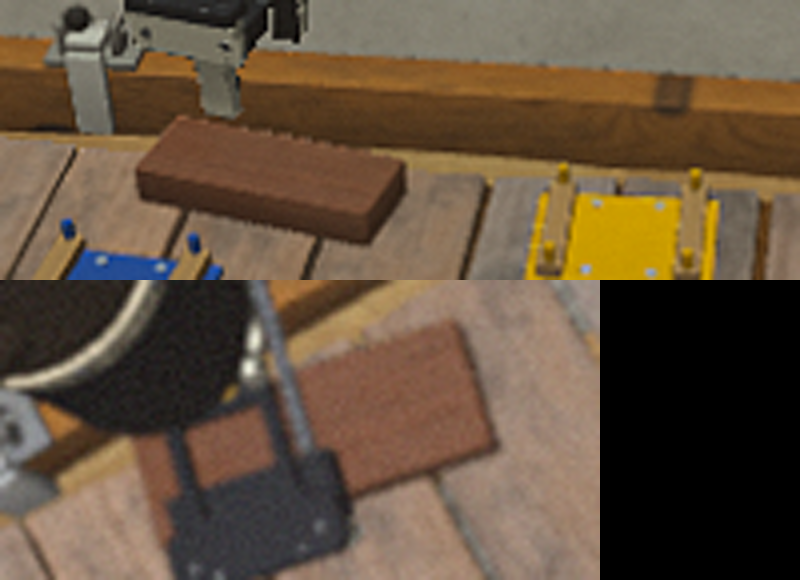

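The light strip is a flat ribbon on the bench; the rail's vertical face is the dark band: its foot runs (157,0)–(222,240), its top edge (134,0)–(201,240). Compute its line and height from those.

Run:
```python
from h import *
W=capture("wrist")
F=plane(W,[(157,0),(222,240)],0)[:,:2]; e=(F[1]-F[0])/np.linalg.norm(F[1]-F[0]); n=np.array([-e[1],e[0]])
n*=np.sign(-n@F[0])  # toward the robot
print("foot",F.round(4).tolist(),"heading",np.degrees(np.arctan2(e[1],e[0])).round(1))
o,d=ray(W,[(134,0),(201,240)])
for r in d:
    s=((F[0]-o[:2])@n)/(r[:2]@n); print("rail top z",(o+s*r)[2].round(4))
c=np.array([.472,.288]); u=lambda a:np.array([np.cos(np.radians(a)),np.sin(np.radians(a))])
for h in(-72,-64,-61):
  for s in(-.07,-.06,0,.06,.07):
    p=c+s*u(-72); g=(p-F[0])@n
    w=u(h+90)  # across, toward rail (+x)
    print(h,s,"point",p.round(3),"dist along across-axis to rail",(g/abs(w@n)).round(4))
m=grow(W["color"],(283,200),(25,9,9)); m[240:]=0
ct=cv2.findNonZero(m)[:,0]; print("offcut mask x range rows 100-230",[ (ct[ct[:,1]==r,0].min(),ct[ct[:,1]==r,0].max()) for r in(110,200)])
```

```text
foot [[0.6065, 0.1727], [0.5106, 0.3411]] heading 119.6
rail top z 0.0479
rail top z 0.0513
-72 -0.07 point [0.45  0.355] dist along across-axis to rail 0.0467
-72 -0.06 point [0.453 0.345] dist along across-axis to rail 0.0488
-72 0 point [0.472 0.288] dist along across-axis to rail 0.0611
-72 0.06 point [0.491 0.231] dist along across-axis to rail 0.0735
-72 0.07 point [0.494 0.221] dist along across-axis to rail 0.0755
-64 -0.07 point [0.45  0.355] dist along across-axis to rail 0.0458
-64 -0.06 point [0.453 0.345] dist along across-axis to rail 0.0478
-64 0 point [0.472 0.288] dist along across-axis to rail 0.06
-64 0.06 point [0.491 0.231] dist along across-axis to rail 0.0721
-64 0.07 point [0.494 0.221] dist along across-axis to rail 0.0741
-61 -0.07 point [0.45  0.355] dist along across-axis to rail 0.0457
-61 -0.06 point [0.453 0.345] dist along across-axis to rail 0.0478
-61 0 point [0.472 0.288] dist along across-axis to rail 0.0599
-61 0.06 point [0.491 0.231] dist along across-axis to rail 0.072
-61 0.07 point [0.494 0.221] dist along across-axis to rail 0.074
offcut mask x range rows 100-230 [(np.int32(233), np.int32(332)), (np.int32(237), np.int32(329))]
```

```bash
python3 -m inch '0.08 0.009 0 0 0.91; 0.075 0.008 0 0 0.91; 0 0 0.1 0 0.91; 0 0 0.1 0 0.91; 0 0 0.1 0 0.91; 0 0 0.1 0 0.91; 0 0 0 0 0.91; 0 0 0 0 0.91' 45
python3 plan.py .4788 .2671 .007 -72
python3 - <<'E'
from h import *
cv2.imwrite("pics/w4.png",capture("wrist")["color"])
E
```

```text
time_s: 3.7
tcp_pos: [0.4773, 0.2668, 0.0436]
eef_rot: [-180.0, -0.0, -72.0]
contact_force: [0.5, -0.7, 0.4]
gripper_width: 0.0795
gripper_force: 0.0
t 3.7 tcp [0.4773 0.2668 0.0436] rot [-180.   -0.  -72.] j1,j6 [ 49.7 -31.7] F [ 0.5 -0.7  0.4] w 0.0795
AFTER turn: [ 0.001 -0.01   0.244]
shift start axes /0.15: [ 0.001 -0.01   0.244] turn tool z (deg) 0.0 norm 0.0001
```

View pics/w4.png

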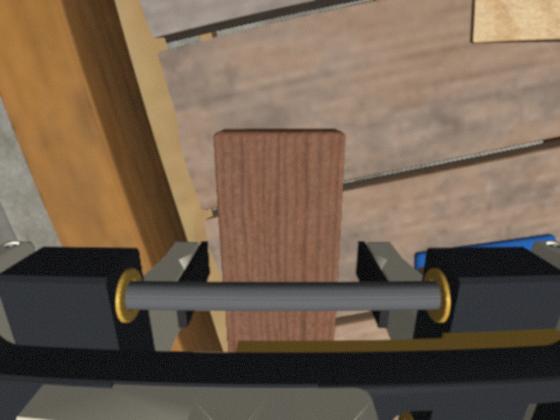

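The off-cut (216–343 at row 140) sits between the pads (210 and 357), clear of the rail; descend gently and grip.

```bash
python3 -m inch '0 0 0.06 0 0.91; 0 0 0.06 0 0.91; 0 0 0.06 0 0.91; 0 0 0.06 0 0.91; 0 0 0 0 0; 0 0 0 0 0; 0 0 0 0 0; 0 0 0 0 0' 45
```

```text
time_s: 4.75
tcp_pos: [0.477, 0.2665, 0.0077]
eef_rot: [-180.0, 0.0, -72.0]
contact_force: [-0.2, -0.1, -2.6]
gripper_width: 0.0695
gripper_force: 45.0
```

```bash
python3 -m inch '0 0 -0.1 0 0; 0 0 -0.15 0 0; 0 0 -0.2 0 0; 0 0 -0.2 -0.01 0; 0 0 0 -0.013 0; 0 0 0 -0.0142 0; 0 0 0 0 0; 0 0 0 0 0'
python3 plan.py .5852 .0365 .07 -58.6
```

```text
time_s: 5.75
tcp_pos: [0.4771, 0.2666, 0.1056]
eef_rot: [-180.0, 0.0, -58.7]
contact_force: [1.2, -1.1, -2.6]
gripper_width: 0.0698
gripper_force: 45.0
t 5.75 tcp [0.4771 0.2666 0.1056] rot [-180.     0.   -58.7] j1,j6 [ 49.7 -18.5] F [ 1.2 -1.1 -2.6] w 0.0698
AFTER turn: [1.685 0.184 0.237]
shift start axes /0.15: [1.685 0.181 0.237] turn tool z (deg) -0.1 norm -0.0003
```

```bash
python3 -m inch '0.15 0.02 0 0 0; 0.25 0.03 0 0 0; 0.3 0.03 0 0 0; 0.3 0.03 0 0 0; 0.3 0.03 0 0 0; 0.25 0.03 0.07 0 0; 0.13 0.012 0.08 0 0; 0 0 0.08 0 0'
python3 plan.py .5852 .0365 .0285 -58.6;python3 - <<'E'
from h import *
W=capture("wrist");cv2.imwrite("pics/w5.png",W["color"])
E
```

```text
time_s: 6.75
tcp_pos: [0.5852, 0.0363, 0.0697]
eef_rot: [180.0, 0.0, -58.8]
contact_force: [-0.3, 0.4, -2.3]
gripper_width: 0.0698
gripper_force: 45.0
t 6.75 tcp [0.5852 0.0363 0.0697] rot [180.    0.  -58.8] j1,j6 [22.6  8.6] F [-0.3  0.4 -2.3] w 0.0698
AFTER turn: [-0.001 -0.001  0.274]
shift start axes /0.15: [-0.001 -0.001  0.274] turn tool z (deg) -0.2 norm -0.0004
```

View pics/w5.png

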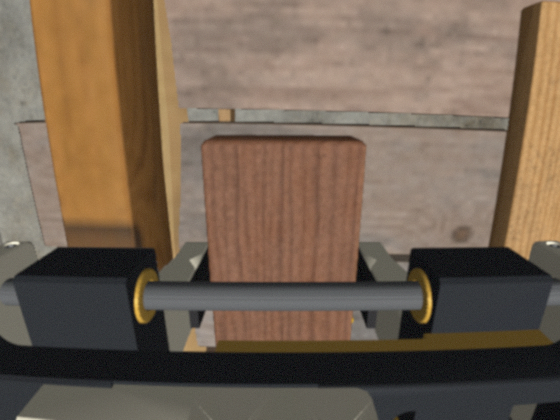

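The middle off-cut is gripped square (204–363) above the cradle, which it hides; rail clear on the left. Lower slowly.

```bash
python3 -m inch '0 0 0.07 0 0; 0 0 0.07 0 0; 0 0 0.06 0 0; 0 0 0.04 0 0; 0 0 0.02 0 0; 0 0 0.014 0 0; 0 0 0 0 0; 0 0 0 0 0'
```

```text
time_s: 7.8
tcp_pos: [0.5853, 0.0372, 0.0297]
eef_rot: [-180.0, -0.0, -58.6]
contact_force: [0.7, -1.0, -3.2]
gripper_width: 0.0697
gripper_force: 45.0
```

```bash
python3 -m inch '0 0 0.014 0 0; 0 0 0 0 0; 0 0 0 0 0; 0 0 0 0 0; 0 0 0 0 0; 0 0 0 0 0; 0 0 0 0 0; 0 0 0 0 0'
```

```text
time_s: 8.8
tcp_pos: [0.5851, 0.0373, 0.0274]
eef_rot: [180.0, 0.0, -58.6]
contact_force: [0.2, 0.4, -2.8]
gripper_width: 0.0701
gripper_force: 45.0
```

```bash
python3 -m inch '0 0 0.01 0 0; 0 0 0 0 0; 0 0 0 0 0; 0 0 0 0 1; 0 0 0 0 1; 0 0 0 0 1; 0 0 0 0 1; 0 0 0 0 1' | grep -E 'pos|force'
python3 -m inch '0 0 -0.1 0 1; 0 0 -0.2 0 1; 0 0 -0.2 0 1; 0 0 -0.2 0 1; -0.3 0.2 0 0 1; -0.4 0.3 0 0 1; -0.4 0.3 0 0 1; 0 0 0 0 1' 
python3 plan.py .446 -.0895 .12 -56.8
python3 - <<'E'
from h import *
cv2.imwrite("pics/w6.png",np.hstack([capture("top")["color"][80:320,100:480],capture("wrist")["color"][:240,:380]]))
E
```

```text
tcp_pos: [0.5851, 0.0372, 0.0258]
contact_force: [-0.5, -0.7, -0.9]
gripper_force: 0.0
time_s: 10.8
tcp_pos: [0.417, 0.1071, 0.1322]
eef_rot: [-179.9, 0.0, -58.4]
contact_force: [0.6, 1.0, 0.3]
gripper_width: 0.0878
gripper_force: 0.0
t 10.8 tcp [0.417  0.1071 0.1322] rot [-179.9    0.   -58.4] j1,j6 [40.8 -9.2] F [0.6 1.  0.3] w 0.0878
AFTER turn: [1.203 0.556 0.079]
shift start axes /0.15: [1.218 0.523 0.079] turn tool z (deg) -1.6 norm -0.0044
```

View pics/w6.png

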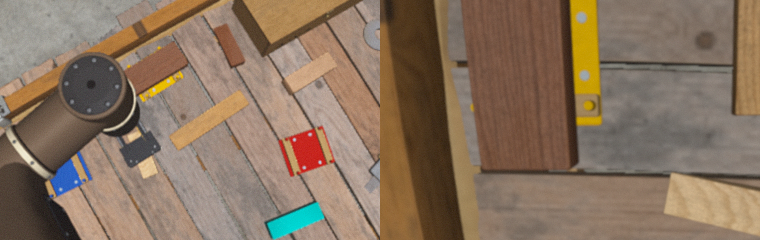

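The middle off-cut lies in the yellow cradle with a pin visible on either side; a precise check follows when the arm is out of the way. Next the long one.

```bash
python3 -m inch '0.2 0.09 0 -0.0044 1; 0.3 0.14 0 0 1; 0.3 0.14 0 0 1; 0.25 0.12 0.1 0 1; 0.153 0.066 0.15 0 1; 0 0 0.15 0 1; 0 0 0.08 0 1; 0 0 0 0 1' |grep pos
python3 plan.py .446 -.0895 .005 -56.8
python3 - <<'E'
from h import *
W=capture("wrist");m=grow(W["color"],(283,150),(35,12,12)); ct=cv2.findNonZero(m)[:,0]
for r in(60,100,140,180,220):
    q=ct[ct[:,1]==r,0]
    if len(q): print(r,q.min(),q.max(),(q.min()+q.max())/2)
T=capture("top");m=grow(T["color"],(254,153),(40,16,30))
mm=grow(T["color"],(257,146),(16,7,7)); print("middle placed",[np.round(v,4) for v in rect(T,mm,.05)])
E
```

```text
tcp_pos: [0.4472, -0.091, 0.0583]
t 11.9 tcp [ 0.4472 -0.091   0.0583] rot [179.9   0.  -57. ] j1,j6 [13.4 19.6] F [-0.9  0.7  0.6] w 0.0879
AFTER turn: [-0.013  0.001  0.355]
shift start axes /0.15: [-0.013  0.001  0.355] turn tool z (deg) -0.2 norm -0.0007
60 240 319 279.5
100 242 318 280.0
140 243 317 280.0
180 245 316 280.5
220 246 314 280.0
middle placed [array([0.5971, 0.0628]), np.float64(181.5526), np.float64(62.1396), np.float64(-76.0439)]
```

```bash
python3 -m inch '-0.01 0 0.1 0 1; 0 0 0.1 0 1; 0 0 0.1 0 1; 0 0 0.052 0 1; 0 0 0 0 0; 0 0 0 0 0; 0 0 0 0 0; 0 0 0 0 0' 30
python3 -m inch '0 0 0 0 0; 0 0 0 0 0; 0 0 -0.1 0 0; 0 0 -0.2 0 0; 0 0 -0.3 0 0; 0 0 -0.2 0 0; 0 0 0 0 0; 0 0 0 0 0'
python3 plan.py .3176 .2888 .07 -64.1
```

```text
time_s: 13.0
tcp_pos: [0.4467, -0.0893, 0.0064]
eef_rot: [-180.0, -0.0, -57.0]
contact_force: [-0.1, 0.2, -0.3]
gripper_width: 0.0528
gripper_force: 0.0
time_s: 14.0
tcp_pos: [0.4457, -0.0894, 0.1254]
eef_rot: [180.0, 0.0, -57.0]
contact_force: [-1.0, -0.8, -2.2]
gripper_width: 0.0446
gripper_force: 30.0
t 14.0 tcp [ 0.4457 -0.0894  0.1254] rot [180.   0. -57.] j1,j6 [13.6 19.4] F [-1.  -0.8 -2.2] w 0.0446
AFTER turn: [-2.641 -0.333  0.371]
shift start axes /0.15: [-2.58  -0.655  0.371] turn tool z (deg) 7.1 norm 0.0196
```

```bash
python3 -m inch '0 -0.15 0 0.0196 0; -0.15 -0.2 0 0 0; -0.3 -0.15 0 0 0; -0.35 0 0 0 0; -0.35 0 0 0 0; -0.35 0 0 0 0; -0.35 0.03 0 0 0; -0.3 0.08 0 0 0'|grep pos
python3 plan.py .3176 .2888 .07 -64.1
```

```text
tcp_pos: [0.3553, 0.2296, 0.1248]
t 15.0 tcp [0.3553 0.2296 0.1248] rot [ 1.799e+02 -1.000e-01 -6.410e+01] j1,j6 [ 59.8 -33.9] F [-0.   1.5 -1.7] w 0.0446
AFTER turn: [-0.465  0.053  0.365]
shift start axes /0.15: [-0.465  0.053  0.365] turn tool z (deg) 0.0 norm 0.0001
```

```bash
python3 -m inch '-0.2 0.027 0.05 0 0; -0.17 0.026 0.1 0 0; -0.095 0 0.1 0 0; 0 0 0.1 0 0; 0 0 0 0 0; 0 0 0 0 0; 0 0 0 0 0; 0 0 0 0 0'|grep pos
python3 plan.py .3176 .2888 .027 -64.1
```

```text
tcp_pos: [0.3192, 0.288, 0.074]
t 16.0 tcp [0.3192 0.288  0.074 ] rot [-180.     0.   -64.1] j1,j6 [ 68.5 -42.6] F [ 0.7 -1.4 -2. ] w 0.0447
AFTER turn: [-0.009  0.008  0.313]
shift start axes /0.15: [-0.009  0.008  0.313] turn tool z (deg) 0.0 norm 0.0
```

```bash
python3 -m inch '-0.008 0.007 0.1 0 0; 0 0 0.1 0 0; 0 0 0.07 0 0; 0 0 0.03 0 0; 0 0 0.013 0 0; 0 0 0.01 0 0; 0 0 0 0 0; 0 0 0 0 0'|grep -E 'pos|contact'
python3 -m inch '0 0 0.005 0 0; 0 0 0 0 0; 0 0 0 0 0; 0 0 0 0 1; 0 0 0 0 1; 0 0 0 0 1; 0 0 0 0 1; 0 0 0 0 1' | grep -E 'pos|force'
```

```text
tcp_pos: [0.3177, 0.2887, 0.0262]
contact_force: [-3.2, -2.9, 12.8]
tcp_pos: [0.3176, 0.2885, 0.0243]
contact_force: [-0.1, -0.6, -0.3]
gripper_force: 0.0
```

```bash
python3 -m inch '0 0 -0.15 0 1; 0 0 -0.3 0 1; 0 0 -0.3 0 1; 0.1 -0.2 0 -0.0169 1; 0.3 -0.15 0 0 1; 0.35 -0.1 0 0 1; 0.35 0 0 0 1; 0.35 0 0 0 1'|grep -E 'pos|force'
python3 plan.py .5547 -.3602 .135 -58
```

```text
tcp_pos: [0.491, 0.1349, 0.1367]
contact_force: [0.5, 0.7, -0.8]
gripper_force: 0.0
t 19.0 tcp [0.491  0.1349 0.1367] rot [180.  -0. -58.] j1,j6 [37.5 -5.5] F [ 0.5  0.7 -0.8] w 0.0876
AFTER turn: [3.024 1.389 0.012]
shift start axes /0.15: [3.023 1.39  0.012] turn tool z (deg) 0.0 norm 0.0001
```

```bash
python3 -m inch '0.2 0.2 -0.1 0 1; 0.3 0.25 -0.1 0 1; 0.33 0.25 0 0 1; 0.33 0.25 0 0 1; 0.36 0.2 0 0 1; 0.36 0.17 0 0 1; 0.38 0.07 0 0 1; 0.38 0 0 0 1'|grep -E 'pos'
python3 -m inch '0.25 0 0 0 1; 0.134 0 0 0 1; 0 0 0 0 1; 0 0 0 0 1; 0 0 0 0 1; 0 0 0 0 1; 0 0 0 0 1; 0 0 0 0 1'|grep -E 'pos'
python3 plan.py .5547 -.3602 .1 -58
python3 - <<'E'
from h import *
T,W,S=capture("top"),capture("wrist"),capture("scene")
cv2.imwrite("pics/w7.png",np.vstack([np.hstack([cv2.resize(T["color"][100:300,110:310],(380,300),interpolation=cv2.INTER_CUBIC),cv2.resize(S["color"][100:320,330:560],(380,300))]),cv2.resize(W["color"],(760,300))]))
E
```

```text
tcp_pos: [0.5233, -0.3122, 0.1669]
tcp_pos: [0.554, -0.3586, 0.167]
t 21.0 tcp [ 0.554  -0.3586  0.167 ] rot [-180.   -0.  -58.] j1,j6 [-16.  48.] F [-1.  -0.   0.4] w 0.0876
AFTER turn: [0.012 0.001 0.447]
shift start axes /0.15: [0.012 0.001 0.447] turn tool z (deg) 0.0 norm 0.0001
```

View pics/w7.png

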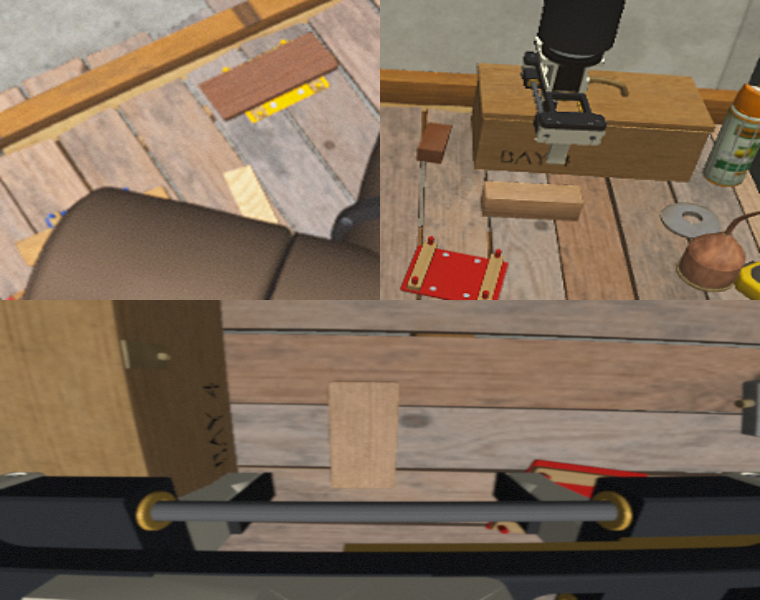

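The middle off-cut lies in the yellow cradle (top view); the wrist view shows the short off-cut right of the box, whose foot runs about (163,0)–(175,238) and top edge (85,0)–(110,245). Check both numerically.

Run:
```python
from h import *
W,T=capture("wrist"),capture("top"); s=get_state()
F=plane(W,[(163,0),(175,238)],0)[:,:2]; e=(F[1]-F[0])/np.linalg.norm(F[1]-F[0]); n=np.array([-e[1],e[0]]); n*=np.sign(-n@F[0])
o,d=ray(W,[(85,0),(110,245)])
print("foot",F.round(3).tolist(),"box top z",[(o+((F[0]-o[:2])@n)/(r[:2]@n)*r)[2].round(3) for r in d])
print("tcp to box face",((s["tcp_pos"][:2]-F[0])@n).round(4))
m=grow(W["color"],(268,110),(30,7,9)); print("short wrist",m.sum(),[np.round(v,4) for v in rect(W,m,.045)])
mm=grow(T["color"],(254,150),(16,8,8)); mm=cv2.morphologyEx(mm,cv2.MORPH_OPEN,np.ones((9,9)));print("middle placed",[np.round(v,4) for v in rect(T,mm,.05)],"want .5737 .0553 -58.6")
```

```text
foot [[0.737, -0.447], [0.621, -0.244]] box top z [np.float64(0.129), np.float64(0.13)]
tcp to box face 0.1148
short wrist 46488 [array([ 0.502 , -0.4086]), np.float64(340.815), np.float64(209.8976), np.float64(30.8011)]
middle placed [array([0.573 , 0.0567]), np.float64(180.7177), np.float64(68.4412), np.float64(-58.8419)] want .5737 .0553 -58.6
```

```bash
python3 -m inch '0.012 0 0.15 0 1; 0 0 0.25 0 1; 0 0 0.25 0 1; 0 0 0.15 0 1; 0 0 0.12 0 1; 0 0 0.08 0 1; 0 0 0.033 0 1; 0 0 0 0 1'|grep -E 'pos|force'
python3 -m inch '0 0 0 0 0; 0 0 0 0 0; 0 0 0 0 0; 0 0 0 0 0; 0 0 0 0 0; 0 0 0 0 0; 0 0 0 0 0; 0 0 0 0 0' 30
```

```text
tcp_pos: [0.5551, -0.3604, 0.0122]
contact_force: [-0.8, 0.2, -0.3]
gripper_force: 0.0
time_s: 23.25
tcp_pos: [0.5554, -0.3604, 0.0123]
eef_rot: [-180.0, -0.0, -58.0]
contact_force: [3.1, 2.8, 5.3]
gripper_width: 0.0448
gripper_force: 30.0
```

```bash
python3 -m inch '0 0 -0.1 0 0; 0 0 -0.2 0 0; 0 0 -0.3 0 0; 0 0 -0.25 0 0; 0 0.1 0 0.0206 0; 0 0.1 0 0.0206 0; 0 0 0 0 0; 0 0 0 0 0'|grep -E 'pos|width|rot'
python3 plan.py .366 -.3416 .08 -72.8
```

```text
tcp_pos: [0.5281, -0.3745, 0.1394]
eef_rot: [180.0, 0.0, -72.7]
gripper_width: 0.0445
t 24.25 tcp [ 0.5281 -0.3745  0.1394] rot [180.    0.  -72.7] j1,j6 [-18.1  35.4] F [ 0.3 -0.1 -2.4] w 0.0445
AFTER turn: [-0.529  0.968  0.397]
shift start axes /0.15: [-0.53   0.967  0.397] turn tool z (deg) 0.1 norm 0.0002
```

```bash
python3 -m inch '-0.1 0.15 0 0 0; -0.15 0.25 0 0 0; -0.15 0.25 0.05 0 0; -0.129 0.25 0.1 0 0; 0 0.068 0.15 0 0; 0 0 0.1 0 0; 0 0 0 0 0; 0 0 0 0 0'|grep -E 'pos|width|rot'
python3 plan.py .366 -.3416 .034 -72.8
```

```text
tcp_pos: [0.3675, -0.3418, 0.0797]
eef_rot: [-180.0, -0.0, -72.8]
gripper_width: 0.0452
t 25.25 tcp [ 0.3675 -0.3418  0.0797] rot [-180.    -0.   -72.8] j1,j6 [-20.4  37.7] F [ 0.9 -0.4 -2.3] w 0.0452
AFTER turn: [-0.005  0.009  0.305]
shift start axes /0.15: [-0.005  0.009  0.305] turn tool z (deg) 0.0 norm 0.0001
```

```bash
python3 -m inch '0 0.008 0.1 0 0; 0 0 0.1 0 0; 0 0 0.06 0 0; 0 0 0.03 0 0; 0 0 0.015 0 0; 0 0 0.007 0 0; 0 0 0 0 0; 0 0 0 0 0'|grep -E 'pos|contact'
python3 -m inch '0 0 0.006 0 0; 0 0 0 0 0; 0 0 0 0 0; 0 0 0 0 1; 0 0 0 0 1; 0 0 0 0 1; 0 0 0 0 1; 0 0 0 0 1' | grep -E 'pos|force'
```

```text
tcp_pos: [0.3653, -0.342, 0.0328]
contact_force: [-0.5, -0.1, -2.1]
tcp_pos: [0.3652, -0.3419, 0.0317]
contact_force: [-0.6, 0.3, -0.2]
gripper_force: 0.0
```

```bash
python3 -m inch '0 0 -0.15 0 1; 0 0 -0.3 0 1; 0 0 -0.4 0 1; 0 0 -0.35 0 1; -0.2 -0.25 0 0 1; -0.25 -0.3 0 0 1; -0.25 -0.3 0 0 1; -0.25 -0.3 0 0 1'|grep -E 'pos|contact'
python3 -m inch '-0.25 -0.3 0 0 1; 0 -0.3 0 0 1; 0 -0.1 0 0 1; 0 0 0 0 1; 0 0 0 0 1; 0 0 0 0 1; 0 0 0 0 1; 0 0 0 0 1'|grep -E 'pos|contact'
cat > chk.py <<'E'
from h import *
T,S=capture("top"),capture("scene")
print("want blue .3176 .2888 -64.1, red .366 -.3416 -72.8")
for n,p,z,t in(("long",(160,245),.04,(22,8,10)),("short",(410,228),.065,(22,8,10))):
    m=grow(T["color"],p,t); m=cv2.morphologyEx(m,cv2.MORPH_OPEN,np.ones((7,7))); print(n,m.sum(),[np.round(v,4) for v in rect(T,m,z)])
cv2.imwrite("pics/f1.png",np.vstack([cv2.resize(T["color"][80:320,100:480],(760,330)),cv2.resize(S["color"][130:350,110:490],(760,270))]))
E
python3 chk.py
```

```text
tcp_pos: [0.4886, -0.1532, 0.212]
contact_force: [0.3, -1.4, 1.1]
tcp_pos: [0.577, -0.0882, 0.212]
contact_force: [-0.6, 0.5, -0.4]
want blue .3176 .2888 -64.1, red .366 -.3416 -72.8Traceback (most recent call last):
  File "chk.py", line 5, in <module>
    m=grow(T["color"],p,t); m=cv2.morphologyEx(m,cv2.MORPH_OPEN,np.ones((7,7))); print(n,m.sum(),[np.round(v,4) for v in rect(T,m,z)])
                                                                                                                         ~~~~^^^^^^^
  File "h.py", line 28, in rect
    ct=max(cv2.findContours(m,cv2.RETR_EXTERNAL,cv2.CHAIN_APPROX_NONE)[0],key=cv2.contourArea)
ValueError: max() iterable argument is empty
```

```bash
cat > chk.py <<'E'
from h import *
T,S=capture("top"),capture("scene")
for n,X,w in(("long",(.3176,.2888,.04),-64.1),("short",(.366,-.3416,.065),-72.8),("middle",(.5737,.0553,.05),-58.6)):
    pT=proj(T,X)[0]; pS=proj(S,X)[0]
    for t in((18,7,8),(30,9,12)):
        m=grow(T["color"],pT,t); mS=grow(S["color"],pS,t)
        print(n,np.round(pT),np.round(pS),m.sum(),mS.sum(),"want",X,w,"got",[np.round(v,4) for v in rect(T,m,X[2])] if m.sum() else "", [np.round(v,4) for v in tri(T,centroid(m),S,centroid(mS))] if m.sum() and mS.sum() else "")
cv2.imwrite("pics/f1.png",np.vstack([cv2.resize(T["color"][80:320,100:480],(760,330)),cv2.resize(S["color"][130:350,110:490],(760,270))]))
E
python3 chk.py
```

```text
long [159. 251.] [157. 195.] 728 830 want (0.3176, 0.2888, 0.04) -64.1 got [array([0.3007, 0.3375]), np.float64(112.7507), np.float64(55.673), np.float64(-63.7821)] [array([0.3125, 0.3203, 0.0305]), np.float64(0.0508)]
long [159. 251.] [157. 195.] 815 910 want (0.3176, 0.2888, 0.04) -64.1 got [array([0.2936, 0.3374]), np.float64(109.9629), np.float64(71.8308), np.float64(-83.0562)] [array([0.3114, 0.3183, 0.0318]), np.float64(0.0519)]
short [412. 228.] [379. 283.] 948 1040 want (0.366, -0.3416, 0.065) -72.8 got [array([ 0.3651, -0.3428]), np.float64(137.8342), np.float64(47.9616), np.float64(-73.1443)] [array([ 0.3646, -0.342 ,  0.0662]), np.float64(0.0001)]
short [412. 228.] [379. 283.] 1107 2053 want (0.366, -0.3416, 0.065) -72.8 got [array([ 0.3643, -0.3433]), np.float64(140.0497), np.float64(75.8699), np.float64(-72.6104)] [array([ 0.3639, -0.3353,  0.0962]), np.float64(0.0064)]
middle [251. 149.] [286. 176.] 979 1084 want (0.5737, 0.0553, 0.05) -58.6 got [array([0.5907, 0.0261]), np.float64(107.949), np.float64(69.6189), np.float64(-59.0407)] [array([0.5726, 0.0349, 0.0642]), np.float64(0.0396)]
middle [251. 149.] [286. 176.] 1067 4329 want (0.5737, 0.0553, 0.05) -58.6 got [array([0.5897, 0.0247]), np.float64(111.3395), np.float64(75.9152), np.float64(-59.7163)] [array([0.5647, 0.0319, 0.0956]), np.float64(0.0355)]
```

View pics/f1.png

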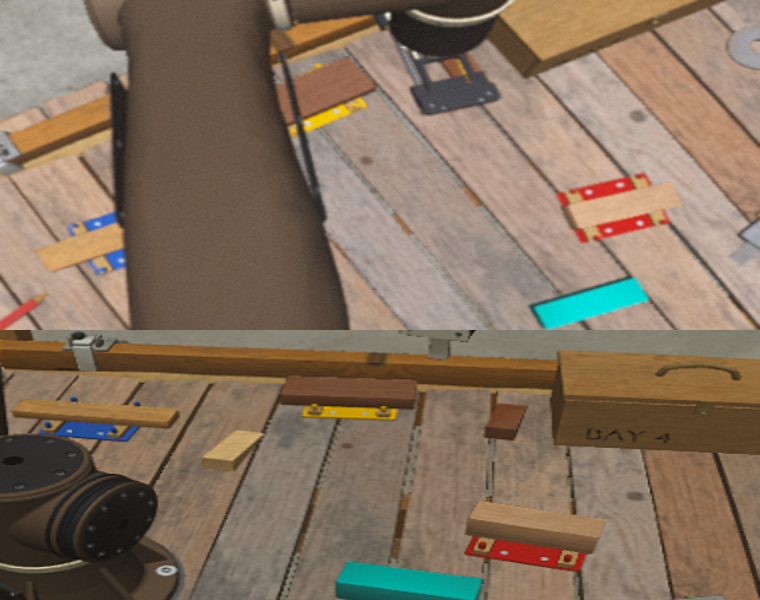

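The short one lies centred in the red cradle (both views agree within 2 mm); the long one is half hidden by the arm from above but fully seen in the scene view, (13–180, 400–426). Measure it there.

Run:
```python
from h import *
S=capture("scene")
for t in((12,6,7),(16,7,8)):
    m=grow(S["color"],proj(S,(.3176,.2888,.04))[0],t); print(m.sum(),[np.round(v,4) for v in rect(S,m,.04)], "at .04; want .3176 .2888, 220, 45, -64.1")
```

```text
775 [array([0.3177, 0.29  ]), np.float64(216.4173), np.float64(43.4881), np.float64(-63.8928)] at .04; want .3176 .2888, 220, 45, -64.1
823 [array([0.3171, 0.2901]), np.float64(217.3402), np.float64(45.2253), np.float64(-63.6729)] at .04; want .3176 .2888, 220, 45, -64.1
```

All three are within 2 mm; hand in.

```bash
python3 -c "from plant import close_job; print(close_job())"
```

```text
the job is handed in; nothing more can be done
None
```

The job is handed in at about 29 s of robot time: long in blue, middle in yellow and short in red, each measured within about 2 mm of centre and 1° of line, with the wedges and the turquoise look-alike left alone; no verdict came back.

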